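# Swing the reading lamp over the open book and switch it on

## Task

Set up the reading light: push the lamp's arm round with a fingertip until the lamp head hangs over the middle of the open book, and only then press the button on top of the head fully in, to switch the lamp on. Push gently and grip nothing, leave the mug, the figurine, the glasses case and the closed book where they stand, and finish with the lamp still over the book.

Things in the scene. Friction and masses are not known exactly. Their poses are not given: they have to be found in the camera images.
- lamp: Desk reading lamp, bolted down: round black foot (diameter 110 mm, 16 mm high) with an upright post (18 mm thick) on its centre, topped at 219 mm by a brass hub (30 mm across). Origin under the foot's centre, on the desk. The lamp stands anywhere within a few cm and is turned a little; at joint lamp_swing = 0 its arm points along the lamp's own -x axis, roughly towards the robot.
- lamp_pivot (a point): Point on the post's vertical axis, about which the arm turns, at the height of the arm's centreline (200 mm above the desk).
- lamp_arm_point (a point): Point on the centreline of the lamp's arm, 150 mm from the post's axis, 200 mm above the desk: a good place to push, sideways. The arm is a level round brass rod 14 mm thick, free between 15 and 195 mm from the post's axis.
- lamp_swing (a joint): Angle of the lamp's arm about the vertical post, rad, -1.6 to 1.6; grows anticlockwise seen from above. The arm only turns, it never rises. Stiff hinge (0.25 N m of friction: about 1.7 N at 150 mm from the post); it stays where it is left.
- head_centre (a point): Centre of the round green lamp head on the end of the arm: diameter 90 mm, 20 mm thick (190 to 210 mm above the desk); the centre lies 200 mm above the desk, 240 mm from the post's axis.
- lamp_button (a joint): Travel of the white push button on the lamp head, m: 0 = out, 0.006 = fully in. Sprung; 1 N starts it moving, 4 N holds it fully in; it comes back out when let go.
- lamp_button_top (a point): Centre of the button's top face (white cap, 30 mm across, in a thin brass ring on the middle of the head; its top stands 222 mm above the desk, 12 mm above the head, when out); pressed straight down.
- open_book: The open book, lying fixed on the desk on one side of the lamp (left or right): blue cover 170 x 230 mm, cream pages, 20 mm high. Origin under its middle.
- open_book_middle (a point): Middle of the open book (in the gutter), at page height. It lies 220 to 270 mm from the post's axis, so the head cannot always be exactly above it but comes within 30 mm.
- closed_book: Closed red book, 200 x 135 x 28 mm, lying on the other side of the lamp. Loose. Origin under its centre.
- mug: Blue mug with a handle on one side, 80 mm across, 90 mm high, loose. Origin under its centre.
- figurine: White ceramic seated figurine, 84 mm across, 107 mm high, loose. Origin under its centre.
- glasses_case: Black glasses case with a brass line, 60 x 155 x 36 mm, loose. Origin under its centre.

How it is judged:
On the way, in this order (a step that is already met when the one before it is completed fails the run):
1. the lamp head is at rest over the middle of the open book (within 45 mm) (horizontal distance between head_centre and open_book_middle below 0.045 m and velocity of joint lamp_swing between -0.05 and 0.05 rad/s), for 0.2 s.
2. the button on the head is pressed in (at least 4.5 of its 6 mm) with the head over the book (horizontal distance between head_centre and open_book_middle below 0.045 m and value of joint lamp_button above 0.0045 m), for 0.05 s.
At the end, for the whole second after the job is handed in: The lamp head hangs at rest with its centre within 45 mm (horizontally) of the middle of the open book, the button is let go again (less than 2 mm in), and mug, figurine, glasses case and closed book are within 20 mm of where they began (all of step 1 and value of joint lamp_button below 0.002 m and distance of each of mug, figurine, glasses_case, closed_book from where it was at the start of the episode below 0.02 m); the robot touches nothing.
It fails at once if the lamp is gripped or shoved hard (fingers press on it with more than 18 N while the button is out) (contact force between the fingers and lamp above 18 N and value of joint lamp_button below 0.003 m).
It fails at once if the button is pressed violently (more than 32 N on the lamp) (contact force between the fingers and lamp above 32 N).
It fails at once if the button is pressed while the head is not over the open book (value of joint lamp_button above 0.0035 m and horizontal distance between head_centre and open_book_middle above 0.06 m).
It fails at once if the mug, figurine, glasses case or closed book is pushed away, knocked over or lifted (more than 20 mm) (distance of any of mug, figurine, glasses_case, closed_book from where it was at the start of the episode above 0.02 m).
It fails at once if the lamp is pushed with something other than the fingers (more than 2 N) (contact force between the arm and lamp above 2 N).
It also fails if it takes over 48 s, if anything falls off the work surface, if the arm or the gripper's body presses on something with over 40 N, if the wrist force passes 120 N, or if a joint passes its speed limit or range.

## Robot

A 6-joint arm with a two-finger parallel gripper is mounted at the origin on the work surface. World frame = base frame: x ahead of the robot, y to its left, z up, the work surface at z = 0. Lengths are in m, angles in rad, forces in N, time in s.
With the tool pointing down it reaches from about 0.35 to 0.925 m from the base axis. Payload 6.4 kg.
Tool frame: the origin (TCP) lies midway between the tips of the shut fingers; the grasp point (between the pads) lies 19 mm behind it; z points along the fingers, y is the line along which they close (so a half turn about z gives the same grasp; the last joint's range is limited). The gripper opens to 94 mm and grips with 3 to 60 N. Pads are 16 mm wide; open, the fingers measure 119 mm over their backs; the gripper's body (75 mm by 177 mm) begins 78 mm behind the grasp point.
Start: joints at [1.091, 0.245, 1.558, -0, 1.339, -0.174], TCP at [0.196, 0.62, 0.205] pointing down, gripper open.
Joint ranges: [-3.13, 3.13], [-1.02, 2.26], [0.13, 2.54], [-0.95, 4.09], [0.21, 2.88], [-2.74, 2.74]. Speed limits (rad/s): [2.57, 2.57, 3.14, 3.14, 3.14, 3.14].

## Interface

Orientations are given as a unit quaternion [w, x, y, z].
In Python, from cell import robot, cams, hand_in gives the robot as it stands. The module is installed in compiled form; this text tells all that it offers.
- The arm moves only by the shell command python3 -m pendant 'ROWS' [OPENING] [FORCE]. ROWS is JSON, a list of rows, each an object of numbers: "x", "y", "z": the shift along the world's x, y, z in m; "wx", "wy", "wz": the turn, a rotation vector about the world's x, y, z in degrees. A call has 1 to 8 rows; each row is the pose to reach, as a shift and turn from the pose commanded when the call began; what a row does not reach only later rows make up. A row lasts 1/12 s, in which the tool goes at most 41.7 mm and 7.16 degrees, less where a joint would pass 70% of its speed; a pose out of reach is approached as far as the arm can. A call with a gripper value outside its range is refused whole. OPENING is the opening, from -1 (shut) to 1 (fully open), set as the call begins (- or left out, the last holds). The fingers move at their own pace and stop on an object; FORCE is the grip in N (left out, the last holds). Time passes only in rows, so rows that repeat a pose let the fingers close. It gives the time, the measured TCP pose, the force, the opening and the grip force at its end, in the units of the state.
- robot.read_state(): the state, without advancing time (a new reading comes with each control period).
- cams.read_camera(name): name is "side" or "top" or "wrist"; returns a dict with "frame" (400x640x3 uint8, red, green, blue), "vertical_fov" (degrees; the focal length in pixels is half the picture's height over the tangent of half this angle, whatever the lens; pixels are square), "cx", "cy" (the principal point, pixels), "dist_coeffs" ([k1, k2, p1, p2, k3] as OpenCV has them; the pictures are not rectified), "extrinsics" (4x4, takes a point from world to camera coordinates). Camera axes: x right, y up, looking along -z (the intrinsics and any distortion apply to the point x, -y, -z); pixel columns grow to the right and rows downward; lengths in m; the calibration is good to about 2 mm. A picture is of the moment at which its call begins. There is no depth.
- hand_in(): hands the job in; it is judged then, once.
Trained networks look in a picture, given as the dict that the camera call returned (one of the last four; its "shot" number tells which), for a name from the list of things; names that differ only in an ending like _2 or _b are one class to them, and where a whole thing is asked for, a point or a joint stands for the part that bears it (a point fixed in the world has none). Each returns a list of dicts, best first, with "p" (0 to 1); they miss things now and then, are a little off and sometimes report something else, mostly with a low value. They report only what shows in the picture. A call takes as long as a camera call.
- cams.spot_in(picture, label): "bbox" ([centre column, centre row, width, height] in pixels, round what is visible of it).
- cams.trace(picture, label): "region" (400x640 bool, what is visible of it) and "bbox" ([centre column, centre row, width, height] in pixels, round what is visible of it).
The state is a dict: "t": time; "joint_positions": joint angles; "qd": joint speeds; "effort": joint torques, N m; "eef_pos": TCP position; "ee_rot": TCP orientation; "force": force on the tool from outside, world axes, zero at the start; "moment": the same for the moment, N m; "opening": opening from 0.0 (shut) to 1.0 (fully open); "finger_force": force on a finger pad.
Only numpy, scipy, OpenCV 4.12 (cv2) and the standard library are available. Lean on these libraries where they do the work, as an engineer would, in place of code of your own. Each camera call takes 0.05 s, during which the arm holds its last target. There are 200 camera calls.

## Working session

There is one attempt and no reset: what is moved stays moved. The work goes in short steps, Python scripts to look and compute and a shell command to move; the robot and the scene stay as the last step left them, time stands still between calls to the robot, and variables do not carry over. Pictures are saved under pics/ and viewed, at most 10 in all, crops included, and the job is handed in when it is done.

```bash
mkdir -p pics; cat > h.py <<'E'
import numpy as np, cv2
from cell import robot, cams, hand_in
def K(p):
    f=200/np.tan(np.radians(p["vertical_fov"])/2)
    return np.array([[f,0,p["cx"]],[0,f,p["cy"]],[0,0,1.]])
def ray(p,uv):
    x=cv2.undistortPoints(np.array([[uv]],float),K(p),np.array(p["dist_coeffs"],float))[0,0]
    E=np.array(p["extrinsics"]);R=E[:3,:3];t=E[:3,3]
    d=R.T@np.array([x[0],-x[1],-1.]);return -R.T@t,d/np.linalg.norm(d)
def at_z(p,uv,z):
    o,d=ray(p,uv);return o+d*(z-o[2])/d[2]
def tri(rs):
    A=0;b=0
    for o,d in rs:
        M=np.eye(3)-np.outer(d,d);A=A+M;b=b+M@o
    return np.linalg.solve(A,b)
def proj(p,X):
    E=np.array(p["extrinsics"]);c=E[:3,:3]@np.array(X)+E[:3,3]
    return cv2.projectPoints(np.array([[c[0],-c[1],-c[2]]]),np.zeros(3),np.zeros(3),K(p),np.array(p["dist_coeffs"],float))[0].ravel()
E
cat > a.py <<'E'
from h import *
np.set_printoptions(precision=3,suppress=True)
for n in("top","side"):
    p=cams.read_camera(n);cv2.imwrite(f"pics/{n}1.png",p["frame"][:,:,::-1])
    print(n,ray(p,(320,200)))
    for l,z in(("lamp",0.2),("lamp_arm_point",.2),("head_centre",.2),("lamp_button_top",.222),("open_book",.02),("closed_book",.028),("mug",.09),("figurine",.1),("glasses_case",.036)):
        for r in cams.spot_in(p,l)[:2]:
            print(l,round(r["p"],2),np.round(r["bbox"]),at_z(p,r["bbox"][:2],z))
print(robot.read_state())
E
python3 a.py
```

```text
top (array([ 0.412, -0.025,  1.023]), array([ 0.113,  0.019, -0.993]))
lamp 0.77 [320. 165.  57. 134.] [ 0.583 -0.012  0.2  ]
lamp_arm_point 0.85 [312. 164.  48. 133.] [0.586 0.007 0.2  ]
head_centre 0.89 [312. 164.  43. 138.] [0.586 0.006 0.2  ]
lamp_button_top 0.64 [310. 211.  12.  14.] [0.481 0.011 0.222]
open_book 0.64 [256. 181.  96.  64.] [0.582 0.164 0.02 ]
closed_book 0.68 [399. 190.  52.  79.] [ 0.548 -0.214  0.028]
mug 0.65 [317. 249.  48.  33.] [0.4   0.003 0.09 ]
figurine 0.74 [268. 267.  33.  34.] [0.36 0.12 0.1 ]
figurine 0.47 [313. 164.  50. 133.] [0.609 0.009 0.1  ]
glasses_case 0.94 [379. 247.  63.  34.] [ 0.399 -0.154  0.036]
side (array([ 0.534, -0.683,  0.722]), array([ 0.039,  0.777, -0.629]))
lamp 0.94 [335. 229. 152. 118.] [ 0.592 -0.121  0.2  ]
lamp_arm_point 0.61 [331. 189. 144.  43.] [ 0.59  -0.002  0.2  ]
head_centre 0.67 [330. 190. 144.  41.] [ 0.589 -0.004  0.2  ]
lamp_button_top 0.47 [279. 177.  15.  10.] [0.484 0.009 0.222]
open_book 0.6 [324. 212.  71.  59.] [0.586 0.137 0.02 ]
closed_book 0.7 [315. 336. 114.  73.] [ 0.555 -0.232  0.028]
mug 0.94 [247. 238.  37.  54.] [ 0.412 -0.032  0.09 ]
mug 0.64 [322. 211.  71.  60.] [0.578 0.057 0.09 ]
figurine 0.81 [235. 205.  32.  40.] [0.376 0.069 0.1  ]
figurine 0.69 [237. 310.  52.  70.] [ 0.415 -0.225  0.1  ]
glasses_case 0.76 [239. 310.  51.  71.] [ 0.406 -0.177  0.036]
{'t': 1.0, 'joint_positions': array([ 1.091,  0.245,  1.558, -0.   ,  1.339, -0.174]), 'qd': array([-0.   ,  0.002,  0.001, -0.   , -0.001, -0.001]), 'effort': array([  0.   , -41.583, -31.489,   0.069,   0.029,  -0.   ]), 'eef_pos': array([0.196, 0.62 , 0.205]), 'ee_rot': array([ 0.   ,  0.152,  0.988, -0.   ]), 'force': array([-0.394,  0.435,  0.794]), 'moment': array([-0.041,  0.025,  0.013]), 'finger_force': 0.0, 'opening': 0.9952360808030906}
```

View pics/top1.png

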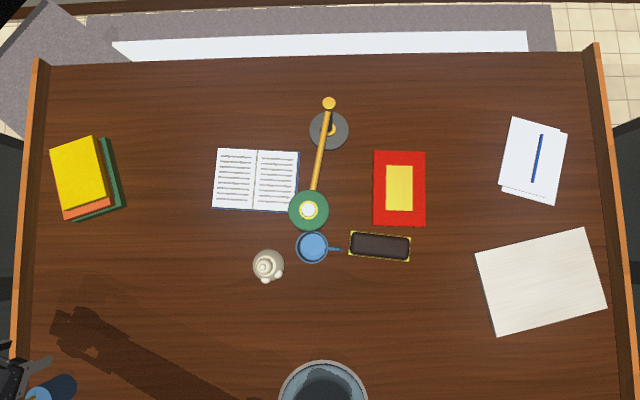

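View pics/side1.png

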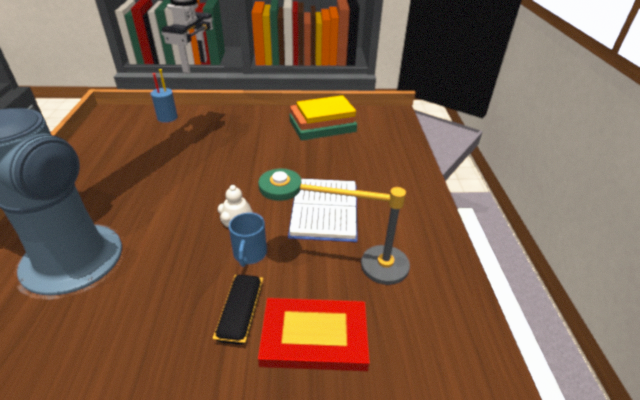

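The pictures show the open book on the left: middle at top (256,181) and side (325,210). The hub is at top (329,103) and side (398,192), the button at top (308,210) and side (280,178). The mug is just in front of the head and the figurine is to its left, so I'll push from the right (−y) side towards +y.

```bash
cat > b.py <<'E'
from h import *
np.set_printoptions(precision=3,suppress=True)
p=cams.read_camera("top");s=cams.read_camera("side")
T=lambda a,b:tri([ray(p,a),ray(s,b)])
hub=T((329,103),(398,191));but=T((308,210),(280,177));bk=T((256,180),(325,210))
print("hub",hub,at_z(p,(329,103),.219),"but",but,at_z(p,(308,210),.222),"book",bk,at_z(p,(256,180),.02),at_z(s,(325,210),.02))
print("foot",at_z(p,(329,131),.016),at_z(s,(386,264),.016))
for n,q in(("top",p),("side",s)):
  for l in("open_book","lamp_button_top","mug","figurine"):
    r=cams.trace(q,l)
    if r:
        v,u=np.nonzero(r[0]["region"]);print(n,l,r[0]["p"],u.mean(),v.mean(),at_z(q,(u.mean(),v.mean()),{"o":.02,"l":.222,"m":.045,"f":.05}[l[0]]))
P=(hub[:2]+at_z(p,(329,131),.016)[:2])/2
for n,c in(("tri",bk),("z",at_z(p,(256,180),.02))):
  print(n,np.linalg.norm(c[:2]-P),np.degrees(np.arctan2(*(c[:2]-P)[::-1])),np.degrees(np.arctan2(*(but[:2]-P)[::-1])),np.linalg.norm(but[:2]-P))
E
python3 b.py
```

```text
hub [ 0.719 -0.034  0.219] [ 0.719 -0.034  0.219] but [0.485 0.017 0.217] [0.483 0.016 0.222] book [ 0.59   0.168 -0.002] [0.585 0.164 0.02 ] [0.59  0.144 0.02 ]
foot [ 0.716 -0.034  0.016] [ 0.721 -0.041  0.016]
top open_book 0.85 255.156764351666 179.34363709353673 [0.586 0.166 0.02 ]
top lamp_button_top 0.58 379.6732533521524 245.9378969654199 [ 0.404 -0.132  0.222]
top mug 0.62 313.43001119820826 247.0795072788354 [0.404 0.013 0.045]
top figurine 0.76 267.9511228533686 265.5178335535007 [0.361 0.128 0.05 ]
side open_book 0.85 323.8112987769365 214.02446126965637 [0.586 0.128 0.02 ]
side lamp_button_top 0.62 279.1006711409396 177.58389261744966 [0.485 0.008 0.222]
side mug 0.88 247.228453364817 237.76269185360096 [0.404 0.016 0.045]
side figurine 0.76 232.69558599695586 205.63470319634703 [0.357 0.126 0.05 ]
tri 0.23953680135162042 122.25459930909287 167.72398727769024 0.23835454379498672
z 0.23878612661035795 123.84084333605485 167.72398727769024 0.23835454379498672
```

```bash
python3 -m pendant '[{"z":0.05},{"z":0.09},{"z":0.13,"x":0.02,"y":-0.03},{"z":0.13,"x":0.182,"y":-0.337},{"z":0.13,"x":0.182,"y":-0.337},{"z":0.13,"x":0.182,"y":-0.337},{"z":0.13,"x":0.182,"y":-0.337},{"z":0.13,"x":0.182,"y":-0.337}]' -1 10
python3 - <<'E'
from h import *
p=cams.read_camera("top");s=cams.read_camera("side")
np.set_printoptions(precision=3,suppress=True)
# page/cover corners as seen in the top picture -> side check
for c in((219,149),(299,151),(298,212),(212,209),(256,180)):
    X=at_z(p,c,.02);print(X,proj(s,X))
E
```

```text
[0.673 0.265 0.02 ] [352.635 181.963]
[0.661 0.048 0.02 ] [356.104 235.454]
[0.496 0.053 0.02 ] [288.067 234.347]
[0.51  0.282 0.02 ] [294.918 178.639]
[0.585 0.164 0.02 ] [322.831 204.931]validation failed for argument at $[0]...
```

```bash
python3 -m pendant '[{"x":0,"y":0,"z":0.05,"wx":0,"wy":0,"wz":0},{"x":0,"y":0,"z":0.09,"wx":0,"wy":0,"wz":0},{"x":0.02,"y":-0.03,"z":0.13,"wx":0,"wy":0,"wz":0},{"x":0.182,"y":-0.337,"z":0.13,"wx":0,"wy":0,"wz":0},{"x":0.182,"y":-0.337,"z":0.13,"wx":0,"wy":0,"wz":0},{"x":0.182,"y":-0.337,"z":0.13,"wx":0,"wy":0,"wz":0},{"x":0.182,"y":-0.337,"z":0.13,"wx":0,"wy":0,"wz":0},{"x":0.182,"y":-0.337,"z":0.13,"wx":0,"wy":0,"wz":0}]' -1 10
```

```text
t: 2.27
eef_pos: [0.3079, 0.4131, 0.3299]
ee_rot: [0.0, 0.152, 0.988, 0.0]
force: [0.3, -0.3, 0.1]
opening: 0.474
finger_force: 0.0
```

```bash
python3 -m pendant '[{"x":0.13,"y":-0.24,"z":0,"wx":0,"wy":0,"wz":0},{"x":0.13,"y":-0.24,"z":0,"wx":0,"wy":0,"wz":0},{"x":0.13,"y":-0.24,"z":0,"wx":0,"wy":0,"wz":0},{"x":0.13,"y":-0.24,"z":0,"wx":0,"wy":0,"wz":0},{"x":0.13,"y":-0.24,"z":0,"wx":0,"wy":0,"wz":0},{"x":0.13,"y":-0.24,"z":0,"wx":0,"wy":0,"wz":0},{"x":0.13,"y":-0.24,"z":0,"wx":0,"wy":0,"wz":0},{"x":0.13,"y":-0.24,"z":0,"wx":0,"wy":0,"wz":0}]' -1 10
```

```text
t: 2.93
eef_pos: [0.4391, 0.1715, 0.3297]
ee_rot: [0.0, 0.155, 0.988, -0.0]
force: [0.2, 0.6, -0.3]
opening: 0.003
finger_force: 0.0
```

```bash
python3 -m pendant '[{"x":0.12,"y":-0.228,"z":0,"wx":0,"wy":0,"wz":0},{"x":0.12,"y":-0.228,"z":0,"wx":0,"wy":0,"wz":0},{"x":0.12,"y":-0.228,"z":0,"wx":0,"wy":0,"wz":0},{"x":0.12,"y":-0.228,"z":0,"wx":0,"wy":0,"wz":0},{"x":0.12,"y":-0.228,"z":0,"wx":0,"wy":0,"wz":0},{"x":0.12,"y":-0.228,"z":0,"wx":0,"wy":0,"wz":0},{"x":0.12,"y":-0.228,"z":0,"wx":0,"wy":0,"wz":0},{"x":0.12,"y":-0.228,"z":0,"wx":0,"wy":0,"wz":0}]' -1 10
```

```text
t: 3.6
eef_pos: [0.5581, -0.0543, 0.3291]
ee_rot: [-0.001, 0.154, 0.988, 0.0]
force: [0.5, -0.0, 0.6]
opening: 0.002
finger_force: 0.0
```

```bash
python3 -m pendant '[{"x":0,"y":0,"z":-0.04,"wx":0,"wy":0,"wz":0},{"x":0,"y":0,"z":-0.08,"wx":0,"wy":0,"wz":0},{"x":0,"y":0,"z":-0.12,"wx":0,"wy":0,"wz":0},{"x":0,"y":0,"z":-0.15,"wx":0,"wy":0,"wz":0},{"x":0.003,"y":0.01,"z":-0.15,"wx":0,"wy":0,"wz":0},{"x":0.005,"y":0.02,"z":-0.15,"wx":0,"wy":0,"wz":0},{"x":0.006,"y":0.024,"z":-0.15,"wx":0,"wy":0,"wz":0},{"x":0.006,"y":0.028,"z":-0.15,"wx":0,"wy":0,"wz":0}]' -1 10
python3 - <<'E'
from math import *
for d in (160,152,144,136,128,124,120):
    for o in(.018,):
        t=radians(d);print(d,round(.7175+.15*cos(t)-o*sin(t),3),round(-.034+.15*sin(t)+o*cos(t),3))
E
```

```text
t: 4.27
eef_pos: [0.5655, -0.0238, 0.1832]
ee_rot: [0.003, 0.151, 0.988, -0.0]
force: [0.5, -0.2, -0.5]
opening: 0.003
finger_force: 0.0
160 0.57 0.0
152 0.577 0.021
144 0.586 0.04
136 0.597 0.057
128 0.611 0.073
124 0.619 0.08
120 0.627 0.087
```

```bash
python3 -m pendant '[{"x":0.001,"y":0.003,"z":0,"wx":0,"wy":0,"wz":0},{"x":0.001,"y":0.006,"z":0,"wx":0,"wy":0,"wz":0},{"x":0.002,"y":0.009,"z":0,"wx":0,"wy":0,"wz":0},{"x":0.003,"y":0.012,"z":0,"wx":0,"wy":0,"wz":0},{"x":0.003,"y":0.015,"z":0,"wx":0,"wy":0,"wz":0},{"x":0.004,"y":0.018,"z":0,"wx":0,"wy":0,"wz":0},{"x":0.004,"y":0.021,"z":0,"wx":0,"wy":0,"wz":0},{"x":0.005,"y":0.024,"z":0,"wx":0,"wy":0,"wz":0}]' -1 10
```

```text
t: 4.93
eef_pos: [0.5685, -0.0011, 0.1796]
ee_rot: [-0.0, 0.152, 0.988, -0.0]
force: [-0.8, -2.3, 0.4]
opening: 0.003
finger_force: 0.9
```

```bash
python3 -m pendant '[{"x":0.001,"y":0.004,"z":0,"wx":0,"wy":0,"wz":0},{"x":0.002,"y":0.008,"z":0,"wx":0,"wy":0,"wz":0},{"x":0.004,"y":0.013,"z":0,"wx":0,"wy":0,"wz":0},{"x":0.006,"y":0.018,"z":0,"wx":0,"wy":0,"wz":0},{"x":0.008,"y":0.024,"z":0,"wx":0,"wy":0,"wz":0},{"x":0.010,"y":0.029,"z":0,"wx":0,"wy":0,"wz":0},{"x":0.013,"y":0.035,"z":0,"wx":0,"wy":0,"wz":0},{"x":0.016,"y":0.040,"z":0,"wx":0,"wy":0,"wz":0}]' -1 10; cat > c.py <<'E'
from h import *
import sys
np.set_printoptions(precision=3,suppress=True)
for n in("top","side"):
    p=cams.read_camera(n);cv2.imwrite(f"pics/{n}{sys.argv[1]}.png",p["frame"][:,:,::-1])
    for l,z in(("head_centre",.2),("lamp_button_top",.222)):
        for r in cams.spot_in(p,l)[:2]:print(n,l,round(r["p"],2),np.round(r["bbox"]),at_z(p,r["bbox"][:2],z))
    # green head blob
    f=cv2.cvtColor(p["frame"],cv2.COLOR_RGB2HSV);m=cv2.inRange(f,(65,80,40),(90,255,200))
    k,_,st,c=cv2.connectedComponentsWithStats(m)
    for i in range(1,k):
        if st[i,4]>150:
            b=st[i];uv=(b[0]+b[2]/2-.5,b[1]+b[3]/2-.5);print(n,"green",b,at_z(p,uv,.2))
print(robot.read_state()["eef_pos"])
E
python3 c.py 2
```

```text
t: 5.6
eef_pos: [0.5846, 0.0396, 0.1796]
ee_rot: [-0.0, 0.152, 0.988, 0.0]
force: [0.4, -2.6, 0.0]
opening: 0.008
finger_force: 0.9
top head_centre 0.53 [327. 107.  14.  21.] [ 0.717 -0.029  0.2  ]
top green [ 99 137  22  70 250] [0.582 0.461 0.2  ]
side head_centre 0.75 [344. 179. 122.  69.] [0.62  0.034 0.2  ]
side lamp_button_top 0.19 [346. 216. 127. 140.] [ 0.61  -0.112  0.222]
side green [156   9  18  55 402] [0.022 0.927 0.2  ]
side green [125  12  18  52 277] [-0.084  0.906  0.2  ]
side green [208  34  16  31 344] [0.229 0.799 0.2  ]
side green [290 116  23  23 152] [0.528 0.254 0.2  ]
side green [282 147  32  25 340] [0.521 0.109 0.2  ]
[0.584 0.039 0.18 ]
```

```bash
python3 -m pendant '[{"x":0.003,"y":0.005,"z":0,"wx":0,"wy":0,"wz":0},{"x":0.007,"y":0.010,"z":0,"wx":0,"wy":0,"wz":0},{"x":0.011,"y":0.016,"z":0,"wx":0,"wy":0,"wz":0},{"x":0.016,"y":0.022,"z":0,"wx":0,"wy":0,"wz":0},{"x":0.021,"y":0.028,"z":0,"wx":0,"wy":0,"wz":0},{"x":0.026,"y":0.034,"z":0,"wx":0,"wy":0,"wz":0},{"x":0.030,"y":0.038,"z":0,"wx":0,"wy":0,"wz":0},{"x":0.034,"y":0.041,"z":0,"wx":0,"wy":0,"wz":0}]' -1 10
```

```text
t: 6.57
eef_pos: [0.6189, 0.0807, 0.1797]
ee_rot: [-0.0, 0.152, 0.988, 0.0]
force: [-1.0, -1.2, 0.3]
opening: 0.006
finger_force: 0.9
```

```bash
python3 -m pendant '[{"x":-0.002,"y":-0.003,"z":0,"wx":0,"wy":0,"wz":0},{"x":-0.02,"y":-0.02,"z":0,"wx":0,"wy":0,"wz":0},{"x":-0.035,"y":-0.035,"z":0,"wx":0,"wy":0,"wz":0},{"x":-0.035,"y":-0.035,"z":0.04,"wx":0,"wy":0,"wz":0},{"x":-0.035,"y":-0.035,"z":0.08,"wx":0,"wy":0,"wz":0},{"x":-0.035,"y":-0.035,"z":0.11,"wx":0,"wy":0,"wz":0},{"x":-0.02,"y":-0.07,"z":0.11,"wx":0,"wy":0,"wz":0},{"x":-0.02,"y":-0.11,"z":0.11,"wx":0,"wy":0,"wz":0}]' -1 10; python3 c.py 3
```

```text
t: 7.23
eef_pos: [0.6009, -0.0296, 0.2935]
ee_rot: [0.004, 0.15, 0.989, 0.0]
force: [0.1, -0.4, -1.1]
opening: 0.006
finger_force: 0.0
top head_centre 0.89 [260. 154.  86.  69.] [0.611 0.122 0.2  ]
top lamp_button_top 0.44 [238. 164.  13.  11.] [0.585 0.166 0.222]
top green [ 99 137  22  70 244] [0.582 0.461 0.2  ]
top green [219 145  35  39 838] [0.591 0.175 0.2  ]
side head_centre 0.73 [354. 170.  96.  77.] [0.643 0.066 0.2  ]
side head_centre 0.66 [359. 211. 100. 149.] [ 0.641 -0.072  0.2  ]
side lamp_button_top 0.57 [356. 171.  98.  80.] [0.643 0.031 0.222]
side lamp_button_top 0.48 [327. 138.  13.   7.] [0.59  0.162 0.222]
side green [156   0  18  64 464] [0.009 0.978 0.2  ]
side green [204   0  20  65 899] [0.193 0.98  0.2  ]
side green [125  12  18  52 280] [-0.084  0.906  0.2  ]
side green [271  24   8  41 217] [0.431 0.855 0.2  ]
side green [290 116  42  42 452] [0.551 0.208 0.2  ]
[ 0.598 -0.029  0.289]
```

View pics/top3.png

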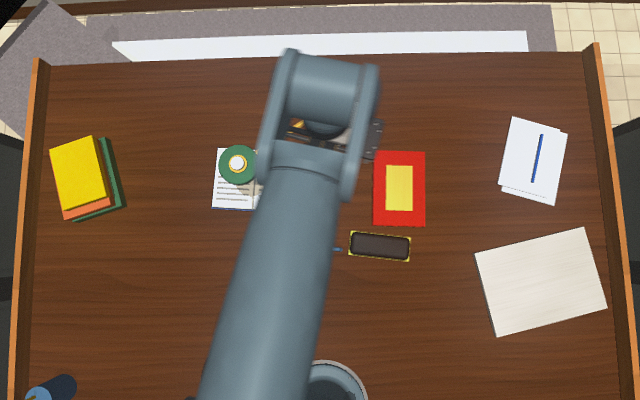

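The head is over the book, with the button at top (237,163) ≈ (0.587, 0.165). Next I'll move above it.

```bash
python3 -m pendant '[{"x":-0.012,"y":0.194,"z":0.0,"wx":0,"wy":0,"wz":0},{"x":-0.012,"y":0.194,"z":0.0,"wx":0,"wy":0,"wz":0},{"x":-0.012,"y":0.194,"z":0.0,"wx":0,"wy":0,"wz":0},{"x":-0.012,"y":0.194,"z":0.0,"wx":0,"wy":0,"wz":0},{"x":-0.012,"y":0.194,"z":0.0,"wx":0,"wy":0,"wz":0},{"x":-0.012,"y":0.194,"z":0.0,"wx":0,"wy":0,"wz":0},{"x":-0.012,"y":0.194,"z":-0.02,"wx":0,"wy":0,"wz":0},{"x":-0.012,"y":0.194,"z":-0.03,"wx":0,"wy":0,"wz":0}]' -1 10
python3 - <<'E'
from h import *
np.set_printoptions(precision=4,suppress=True)
w=cams.read_camera("wrist");s=cams.read_camera("side")
for n,p in(("w",w),("s",s)):
    for r in cams.spot_in(p,"lamp_button_top")[:2]:print(n,round(r["p"],2),np.round(r["bbox"]),at_z(p,r["bbox"][:2],.222))
    for X in((.587,.165,.222),): print(proj(p,X))
S=robot.read_state();print(S["eef_pos"],S["force"])
cv2.imwrite("pics/w4.png",w["frame"][:,:,::-1])
E
```

```text
t: 8.2
eef_pos: [0.5856, 0.1651, 0.2584]
ee_rot: [-0.001, 0.151, 0.989, -0.0]
force: [-0.7, -0.6, -0.8]
opening: 0.005
finger_force: 0.0
w 0.95 [326. 222.  36.  21.] [0.5842 0.1717 0.222 ]
[319.6047 227.4252]
[326.2082 137.7341]
[0.5863 0.1636 0.2595] [1.0666 0.3137 0.4936]
```

View pics/w4.png

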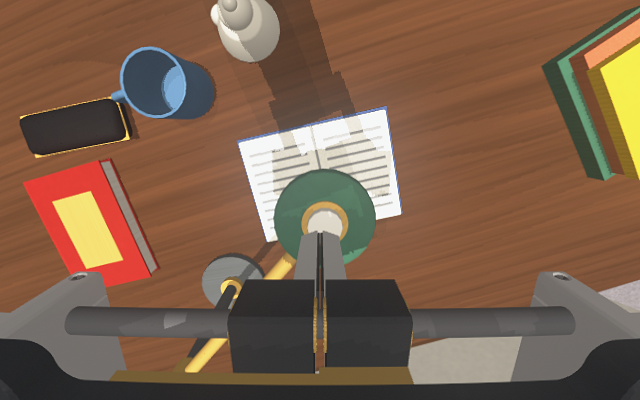

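The wrist view shows the button at (325,222) and the fingertip just in front of it, a few mm off; I'll shift 4 mm in +y.

```bash
python3 -m pendant '[{"x":-0.001,"y":0.004,"z":-0.012,"wx":0,"wy":0,"wz":0},{"x":-0.001,"y":0.004,"z":-0.022,"wx":0,"wy":0,"wz":0},{"x":-0.001,"y":0.004,"z":-0.030,"wx":0,"wy":0,"wz":0},{"x":-0.001,"y":0.004,"z":-0.034,"wx":0,"wy":0,"wz":0},{"x":-0.001,"y":0.004,"z":-0.037,"wx":0,"wy":0,"wz":0},{"x":-0.001,"y":0.004,"z":-0.039,"wx":0,"wy":0,"wz":0},{"x":-0.001,"y":0.004,"z":-0.040,"wx":0,"wy":0,"wz":0},{"x":-0.001,"y":0.004,"z":-0.040,"wx":0,"wy":0,"wz":0}]' -1 10
```

```text
t: 9.07
eef_pos: [0.5856, 0.1679, 0.2201]
ee_rot: [0.0, 0.152, 0.988, 0.0]
force: [-1.1, -0.4, 2.2]
opening: 0.007
finger_force: 1.0
```

Contact at 2.2 N; now the slow press.

```bash
python3 -m pendant '[{"x":0,"y":0,"z":-0.001,"wx":0,"wy":0,"wz":0},{"x":0,"y":0,"z":-0.002,"wx":0,"wy":0,"wz":0},{"x":0,"y":0,"z":-0.003,"wx":0,"wy":0,"wz":0},{"x":0,"y":0,"z":-0.0035,"wx":0,"wy":0,"wz":0},{"x":0,"y":0,"z":-0.004,"wx":0,"wy":0,"wz":0},{"x":0,"y":0,"z":-0.004,"wx":0,"wy":0,"wz":0}]' -1 10
```

```text
t: 9.57
eef_pos: [0.5858, 0.168, 0.2162]
ee_rot: [0.0, 0.152, 0.988, 0.0]
force: [-0.3, 1.6, 4.4]
opening: 0.002
finger_force: 2.0
```

```bash
python3 -m pendant '[{"x":0,"y":0,"z":-0.0004,"wx":0,"wy":0,"wz":0},{"x":0,"y":0,"z":-0.0008,"wx":0,"wy":0,"wz":0},{"x":0,"y":0,"z":-0.0008,"wx":0,"wy":0,"wz":0}]' -1 10
```

```text
t: 9.82
eef_pos: [0.586, 0.1681, 0.2161]
ee_rot: [0.001, 0.152, 0.988, 0.0]
force: [-1.5, 1.3, 6.5]
opening: 0.007
finger_force: 3.5
```

The press has bottomed out: z holds at 0.216 while the force climbs to 6.5 N. I'll lift straight up and move clear.

```bash
python3 -m pendant '[{"x":0,"y":0,"z":0.004,"wx":0,"wy":0,"wz":0},{"x":0,"y":0,"z":0.02,"wx":0,"wy":0,"wz":0},{"x":0,"y":0,"z":0.06,"wx":0,"wy":0,"wz":0},{"x":0,"y":0,"z":0.1,"wx":0,"wy":0,"wz":0},{"x":-0.03,"y":0.03,"z":0.12,"wx":0,"wy":0,"wz":0},{"x":-0.06,"y":0.06,"z":0.12,"wx":0,"wy":0,"wz":0},{"x":-0.12,"y":0.2,"z":0.12,"wx":0,"wy":0,"wz":0},{"x":-0.12,"y":0.2,"z":0.12,"wx":0,"wy":0,"wz":0}]' -1 10
```

```text
t: 10.48
eef_pos: [0.4947, 0.3007, 0.3351]
ee_rot: [0.001, 0.153, 0.988, 0.0]
force: [0.9, -0.0, -0.4]
opening: 0.001
finger_force: 0.0
```

```bash
python3 -m pendant '[{"x":-0.08,"y":0.16,"z":0,"wx":0,"wy":0,"wz":0},{"x":-0.08,"y":0.16,"z":0,"wx":0,"wy":0,"wz":0},{"x":-0.08,"y":0.16,"z":0,"wx":0,"wy":0,"wz":0},{"x":-0.08,"y":0.16,"z":0,"wx":0,"wy":0,"wz":0},{"x":-0.08,"y":0.16,"z":0,"wx":0,"wy":0,"wz":0},{"x":-0.08,"y":0.16,"z":0,"wx":0,"wy":0,"wz":0},{"x":-0.08,"y":0.16,"z":0,"wx":0,"wy":0,"wz":0}]' -1 10; python3 c.py 5
```

```text
t: 11.07
eef_pos: [0.4157, 0.4597, 0.334]
ee_rot: [-0.0, 0.152, 0.988, -0.001]
force: [1.4, -0.1, -0.4]
opening: 0.002
finger_force: 0.0
top head_centre 0.81 [278. 141. 116.  94.] [0.64  0.082 0.2  ]
top lamp_button_top 0.72 [236. 164.  14.  15.] [0.586 0.17  0.222]
top green [ 99 137  22  70 244] [0.582 0.461 0.2  ]
top green [219 145  40  39 912] [0.591 0.169 0.2  ]
side head_centre 0.87 [355. 170.  96.  77.] [0.646 0.068 0.2  ]
side head_centre 0.47 [238. 310.  49.  71.] [ 0.436 -0.298  0.2  ]
side green [156   0  18  64 465] [0.009 0.978 0.2  ]
side green [204   0  21  65 900] [0.195 0.98  0.2  ]
side green [271   0   8  65 368] [0.424 0.988 0.2  ]
side green [125  12  18  52 275] [-0.084  0.906  0.2  ]
side green [290 115  66  43 949] [0.581 0.21  0.2  ]
[0.417 0.459 0.335]
```

View pics/top5.png

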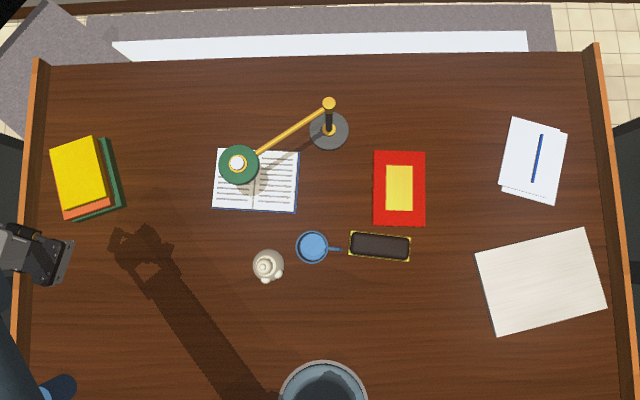

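The lamp head is at (237,163), which is over the book's middle once its height is allowed for. The other things stand where they were.

```bash
python3 -c "
from cell import hand_in;print(hand_in())"
```

```text
the job is handed in; nothing more can be done
None
```

I pushed the lamp head to about 1 cm from the book's middle by camera, pressed the button until it bottomed out and let it go, and left the other objects where they stood; the job is handed in, but no verdict came back.

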